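# Reload the sample vials into the analyser carrier in reverse order

### The job

Move the four capped sample vials from the white rack into the four wells of the grey analyser carrier, one to a well, in reverse order: the vial nearest the rack's black end goes into the well farthest from the carrier's black end, the next one beside it, and so on, so that the last vial of the rack stands next to the carrier's black end. Keep every vial upright, set it down on the floor of its well rather than dropping it, and leave all four standing there, released.

Things in the scene. Friction and masses are not known exactly. Their poses are not given: they have to be found in the camera images.
- vial_red: Capped sample vial, round, 32 mm diameter, 75 mm tall, about 50 g, with a red cap (top 18 mm), clear body with a white paper label. Starts upright in the bay of its colour. Origin: centre of its underside; z up along the vial. Best gripped by the cap, fingers closing across the row.
- vial_yellow: Capped sample vial, round, 32 mm diameter, 75 mm tall, about 50 g, with a yellow cap (top 18 mm), clear body with a white paper label. Starts upright in the bay of its colour. Origin: centre of its underside; z up along the vial. Best gripped by the cap, fingers closing across the row.
- vial_green: Capped sample vial, round, 32 mm diameter, 75 mm tall, about 50 g, with a green cap (top 18 mm), clear body with a white paper label. Starts upright in the bay of its colour. Origin: centre of its underside; z up along the vial. Best gripped by the cap, fingers closing across the row.
- vial_blue: Capped sample vial, round, 32 mm diameter, 75 mm tall, about 50 g, with a blue cap (top 18 mm), clear body with a white paper label. Starts upright in the bay of its colour. Origin: centre of its underside; z up along the vial. Best gripped by the cap, fingers closing across the row.
- bay_red: Red square pocket, 50 x 50 x 22 mm, walls and floor 4 mm, fixed; one of four in a row, 52 mm apart, in any order, in the white rack (266 x 62 mm, end blocks 40 mm high). The red-capped vial starts in it. Origin: centre of its underside, 8 mm above the table. x points along the row, from the rack's black end block to its white one; y across the row.
- bay_yellow: Yellow square pocket, 50 x 50 x 22 mm, walls and floor 4 mm, fixed; one of four in a row, 52 mm apart, in any order, in the white rack (266 x 62 mm, end blocks 40 mm high). The yellow-capped vial starts in it. Origin: centre of its underside, 8 mm above the table. x points along the row, from the rack's black end block to its white one; y across the row.
- bay_green: Green square pocket, 50 x 50 x 22 mm, walls and floor 4 mm, fixed; one of four in a row, 52 mm apart, in any order, in the white rack (266 x 62 mm, end blocks 40 mm high). The green-capped vial starts in it. Origin: centre of its underside, 8 mm above the table. x points along the row, from the rack's black end block to its white one; y across the row.
- bay_blue: Blue square pocket, 50 x 50 x 22 mm, walls and floor 4 mm, fixed; one of four in a row, 52 mm apart, in any order, in the white rack (266 x 62 mm, end blocks 40 mm high). The blue-capped vial starts in it. Origin: centre of its underside, 8 mm above the table. x points along the row, from the rack's black end block to its white one; y across the row.
- carrier: Grey analyser carrier (fixed), 266 x 62 mm, a straight row of four open square wells along its x axis, centres at x = -78, -26, +26, +78 mm (y = 0), each 48 mm (x) by 46 mm (y) inside with walls 4 mm thick; well floor 12 mm and wall tops 34 mm above the table. Empty at the start. Origin: centre of its underside, on the table; x along the row, y across it, z up.
- black_end: Black block, 26 x 56 x 32 mm, fixed on one end of the grey carrier (at x = -119 or +119 mm in the carrier's frame, varies): marks the carrier's black end; a white block of the same size stands on the other end. The wells' centres lie 41, 93, 145 and 197 mm from it. Origin: centre of its underside, 8 mm above the table.
Things that resemble listed ones, but are neither listed nor needed, are in the scene too. What is shaped like the vial_yellow but orange is not meant.

How it is judged (in metres and radians):
At the end, for the whole second after the job is handed in: Each vial stands upright (0.12 rad), released and at rest, on the floor (5 mm) of its own carrier well, within 12 mm of the well centre along the row and 11 mm across; counted from the carrier's black end, the order is the reverse of that of the same-coloured bays counted from the rack's black end (((x of each of bay_yellow, bay_green, bay_blue in the frame of bay_red above 0 m and horizontal distance between vial_red and black_end between 0.185 and 0.209 m) or (((x of bay_yellow in the frame of bay_red below 0 m and x of each of bay_green, bay_blue in the frame of bay_red above 0 m) or (x of each of bay_yellow, bay_blue in the frame of bay_red above 0 m and x of bay_green in the frame of bay_red below 0 m) or (x of each of bay_yellow, bay_green in the frame of bay_red above 0 m and x of bay_blue in the frame of bay_red below 0 m)) and horizontal distance between vial_red and black_end between 0.133 and 0.157 m) or (((x of each of bay_yellow, bay_green in the frame of bay_red below 0 m and x of bay_blue in the frame of bay_red above 0 m) or (x of each of bay_yellow, bay_blue in the frame of bay_red below 0 m and x of bay_green in the frame of bay_red above 0 m) or (x of bay_yellow in the frame of bay_red above 0 m and x of each of bay_green, bay_blue in the frame of bay_red below 0 m)) and horizontal distance between vial_red and black_end between 0.081 and 0.105 m) or (x of each of bay_yellow, bay_green, bay_blue in the frame of bay_red below 0 m and horizontal distance between vial_red and black_end between 0.029 and 0.053 m)) and ((x of each of bay_red, bay_green, bay_blue in the frame of bay_yellow above 0 m and horizontal distance between vial_yellow and black_end between 0.185 and 0.209 m) or (((x of bay_red in the frame of bay_yellow below 0 m and x of each of bay_green, bay_blue in the frame of bay_yellow above 0 m) or (x of each of bay_red, bay_blue in the frame of bay_yellow above 0 m and x of bay_green in the frame of bay_yellow below 0 m) or (x of each of bay_red, bay_green in the frame of bay_yellow above 0 m and x of bay_blue in the frame of bay_yellow below 0 m)) and horizontal distance between vial_yellow and black_end between 0.133 and 0.157 m) or (((x of each of bay_red, bay_green in the frame of bay_yellow below 0 m and x of bay_blue in the frame of bay_yellow above 0 m) or (x of each of bay_red, bay_blue in the frame of bay_yellow below 0 m and x of bay_green in the frame of bay_yellow above 0 m) or (x of bay_red in the frame of bay_yellow above 0 m and x of each of bay_green, bay_blue in the frame of bay_yellow below 0 m)) and horizontal distance between vial_yellow and black_end between 0.081 and 0.105 m) or (x of each of bay_red, bay_green, bay_blue in the frame of bay_yellow below 0 m and horizontal distance between vial_yellow and black_end between 0.029 and 0.053 m)) and ((x of each of bay_red, bay_yellow, bay_blue in the frame of bay_green above 0 m and horizontal distance between vial_green and black_end between 0.185 and 0.209 m) or (((x of bay_red in the frame of bay_green below 0 m and x of each of bay_yellow, bay_blue in the frame of bay_green above 0 m) or (x of each of bay_red, bay_blue in the frame of bay_green above 0 m and x of bay_yellow in the frame of bay_green below 0 m) or (x of each of bay_red, bay_yellow in the frame of bay_green above 0 m and x of bay_blue in the frame of bay_green below 0 m)) and horizontal distance between vial_green and black_end between 0.133 and 0.157 m) or (((x of each of bay_red, bay_yellow in the frame of bay_green below 0 m and x of bay_blue in the frame of bay_green above 0 m) or (x of each of bay_red, bay_blue in the frame of bay_green below 0 m and x of bay_yellow in the frame of bay_green above 0 m) or (x of bay_red in the frame of bay_green above 0 m and x of each of bay_yellow, bay_blue in the frame of bay_green below 0 m)) and horizontal distance between vial_green and black_end between 0.081 and 0.105 m) or (x of each of bay_red, bay_yellow, bay_blue in the frame of bay_green below 0 m and horizontal distance between vial_green and black_end between 0.029 and 0.053 m)) and ((x of each of bay_red, bay_yellow, bay_green in the frame of bay_blue above 0 m and horizontal distance between vial_blue and black_end between 0.185 and 0.209 m) or (((x of bay_red in the frame of bay_blue below 0 m and x of each of bay_yellow, bay_green in the frame of bay_blue above 0 m) or (x of each of bay_red, bay_green in the frame of bay_blue above 0 m and x of bay_yellow in the frame of bay_blue below 0 m) or (x of each of bay_red, bay_yellow in the frame of bay_blue above 0 m and x of bay_green in the frame of bay_blue below 0 m)) and horizontal distance between vial_blue and black_end between 0.133 and 0.157 m) or (((x of each of bay_red, bay_yellow in the frame of bay_blue below 0 m and x of bay_green in the frame of bay_blue above 0 m) or (x of each of bay_red, bay_green in the frame of bay_blue below 0 m and x of bay_yellow in the frame of bay_blue above 0 m) or (x of bay_red in the frame of bay_blue above 0 m and x of each of bay_yellow, bay_green in the frame of bay_blue below 0 m)) and horizontal distance between vial_blue and black_end between 0.081 and 0.105 m) or (x of each of bay_red, bay_yellow, bay_green in the frame of bay_blue below 0 m and horizontal distance between vial_blue and black_end between 0.029 and 0.053 m)) and y of vial_red in the frame of carrier between -0.011 and 0.011 m and z of vial_red in the frame of carrier between 0.007 and 0.017 m and angle between each of vial_red, vial_yellow, vial_green, vial_blue's own z axis and vertical below 0.12 rad and linear speed of each of vial_red, vial_yellow, vial_green, vial_blue below 0.02 m/s and y of vial_yellow in the frame of carrier between -0.011 and 0.011 m and z of vial_yellow in the frame of carrier between 0.007 and 0.017 m and y of vial_green in the frame of carrier between -0.011 and 0.011 m and z of vial_green in the frame of carrier between 0.007 and 0.017 m and y of vial_blue in the frame of carrier between -0.011 and 0.011 m and z of vial_blue in the frame of carrier between 0.007 and 0.017 m); the robot touches nothing.
It fails at once if the red vial is tipped over by more than 0.6 rad, or dropped (faster than 0.7 m/s while no finger touches it) (angle between vial_red's own z axis and vertical above 0.6 rad or (contact force between vial_red and the fingers below 0.01 N and linear speed of vial_red above 0.7 m/s)).
It fails at once if the yellow vial is tipped over by more than 0.6 rad, or dropped (faster than 0.7 m/s while no finger touches it) (angle between vial_yellow's own z axis and vertical above 0.6 rad or (contact force between vial_yellow and the fingers below 0.01 N and linear speed of vial_yellow above 0.7 m/s)).
It fails at once if the green vial is tipped over by more than 0.6 rad, or dropped (faster than 0.7 m/s while no finger touches it) (angle between vial_green's own z axis and vertical above 0.6 rad or (contact force between vial_green and the fingers below 0.01 N and linear speed of vial_green above 0.7 m/s)).
It fails at once if the blue vial is tipped over by more than 0.6 rad, or dropped (faster than 0.7 m/s while no finger touches it) (angle between vial_blue's own z axis and vertical above 0.6 rad or (contact force between vial_blue and the fingers below 0.01 N and linear speed of vial_blue above 0.7 m/s)).
It also fails if it takes over 109 s, if anything falls off the work surface, if the arm or the gripper's body presses on something with over 40 N, if the wrist force passes 120 N, or if a joint passes its speed limit or range.

### The arm

A 6-joint arm with a two-finger parallel gripper is mounted at the origin on the work surface. World frame = base frame: x ahead of the robot, y to its left, z up, the work surface at z = 0. Lengths are in mm, angles in rad, forces in N, time in s.
With the tool pointing down it reaches from about 400 to 925 mm from the base axis. Payload 12.5 kg.
Tool frame: the origin (TCP) lies at the very end of the fingers, on their centre line; the grasp point (between the pads) lies env.hold_point_z behind it (env.hold_point_z is the distance from the TCP to the grasp point, in mm); y points along the fingers, z is the direction in which the jaws open and shut, and the axes are right-handed (so a half turn about y gives the same grasp; the last joint's range is limited). The gripper opens to 95 mm and grips with 3 to 60 N. Pads are 20 mm wide; open, the fingers measure 119 mm over their backs; the gripper's body (75 mm by 180 mm) begins 59 mm behind the grasp point.
Start: joints at [-1.27, 0.491, 1.559, -0, 1.092, -0.106], TCP at [247.319, -574.003, 214.661] pointing down, gripper open.
Joint ranges: [-3.1, 3.1], [-0.84, 2.19], [0.05, 2.79], [-1.13, 4.28], [0.06, 2.93], [-2.69, 2.69]. Speed limits (rad/s): [2.22, 2.22, 2.79, 3.14, 3.14, 3.14].

### API

Orientations are given as [roll, pitch, yaw] about the fixed x, y, z axes, in that order (R = Rz(yaw) Ry(pitch) Rx(roll)).
In Python, from cell import env gives the robot as it stands.
- The arm moves only by the shell command python3 -m inch 'ROWS'. ROWS is JSON, one flat list of numbers, 7 for each row, row after row: the shift along the tool's x, y, z in m, then the turn, a rotation vector about the tool's x, y, z in degrees, then the closure, from -1 (fully open) to 1 (shut). In form: [tx, ty, tz, ax, ay, az, hand, tx, ty, tz, ax, ay, az, hand, ...]. A call has 1 to 10 rows; each row shifts and turns the commanded pose from where the row before left it, along the tool's axes as they then stand; what a row does not reach is not made up. A row lasts 1/10 s, in which the tool goes at most 50 mm and 8.59 degrees, less where a joint would pass 70% of its speed; a pose out of reach is approached as far as the arm can. A call is refused whole if a number of a shift passes 0.05 or a number of a turn 8.59, either way. A call with a gripper value outside its range is refused whole. The fingers move at their own pace and stop on an object; the grip force is fixed at half the most. Time passes only in rows, so rows that do not move let the fingers close. It gives the time, the measured TCP pose, the force and the opening at its end, in the units of the state.
- env.state(): the state, without advancing time (a new reading comes with each control period).
- env.read_camera(name): name is "scene" or "top"; returns a dict with "pixels" (480x640x3 uint8, blue, green, red), "depth" (480x640 float32, mm along the optical axis (not along the pixel's ray), 0 where there is no reading), "mtx" (3x3 intrinsics, pixels), "R" (3x3) and "t" (3): a world point X has camera coordinates R X + t. Camera axes: x right, y down, z forward; pixel columns grow to the right and rows downward; lengths in mm; the calibration is good to about 2 mm. A picture is of the moment at which its call begins.
- env.job_done(): hands the job in, once; it reports no verdict.
The state is a dict: "t": time; "joints": joint angles; "qvel": joint speeds; "tau": joint torques, N m; "eef_pos": TCP position; "tcp_rot": TCP orientation; "ft_force": force on the tool from outside, world axes, zero at the start; "moment": the same for the moment, N m; "opening": opening from 0.0 (shut) to 1.0 (fully open).
Only numpy, scipy, OpenCV 4.12 (cv2) and the standard library are available. Lean on these libraries where they do the work, as an engineer would, in place of code of your own. Each camera call takes 0.05 s, during which the arm holds its last target.

## Working session

There is one attempt and no reset: what is moved stays moved. The work goes in short steps, Python scripts to look and compute and a shell command to move; the robot and the scene stay as the last step left them, time stands still between calls to the robot, and variables do not carry over. Pictures are saved under pics/ and viewed, and the job is handed in when it is done.

```bash
ls; mkdir -p pics; python3 - <<'E'
from cell import env
import cv2
print(env.state(), env.hold_point_z)
for n in("scene","top"):
    c=env.read_camera(n); cv2.imwrite(f"pics/{n}0.png",c["pixels"]); print(n,c["mtx"].tolist(),c["R"].tolist(),c["t"].tolist())
E
```

```text
pics
{'t': 0.0, 'joints': array([-1.26954796e+00,  4.91571437e-01,  1.55947048e+00,  5.39009883e-06,
        1.09169693e+00, -1.05580128e-01]), 'qvel': array([ 3.27049183e-04, -1.10288888e-03, -1.95711887e-04, -1.18362800e-03,
        7.04302434e-05,  1.75472144e-04]), 'tau': array([ 1.45125647e-03, -6.12651014e+01, -2.58175439e+01,  6.92980131e-02,
        4.83199744e-02, -9.55431301e-05]), 'eef_pos': array([ 247.2695567 , -573.73004879,  214.04712759]), 'tcp_rot': array([-1.57193564e+00,  1.25544752e-04, -2.73476672e+00]), 'ft_force': array([-0.23137371,  0.67594884, -0.01407765]), 'moment': array([ 0.04826583,  0.02017065, -0.01197028]), 'opening': 1.0024905603345722} 18.8
scene [[568.8753086284715, 0.0, 315.80474161756393], [0.0, 568.8753086284715, 245.60530656197554], [0.0, 0.0, 1.0]] [[0.7997197647002036, 0.6002786375191508, 0.010670299246165256], [0.4389341975681045, -0.5724585160989388, -0.6925518157878476], [-0.40961575671975164, 0.5585309344019835, -0.7212892118720147]] [-460.4380002800652, -205.59025385455388, 1085.7100138498338]
top [[490.0996360253418, 0.0, 320.589184250423], [0.0, 490.0996360253418, 234.49651692957144], [0.0, 0.0, 1.0]] [[0.02050091988857279, -0.9997680227501324, 0.006604011660590416], [-0.998563639922952, -0.020802373787597524, -0.04937527993465748], [0.04950120511206803, -0.005582287263476494, -0.9987584636744566]] [13.234304112040459, 571.9179162759804, 740.9031069992081]
```

View pics/scene0.png

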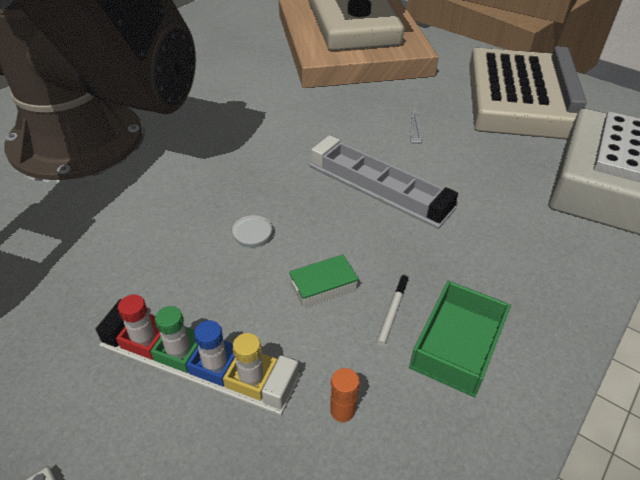

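View pics/top0.png

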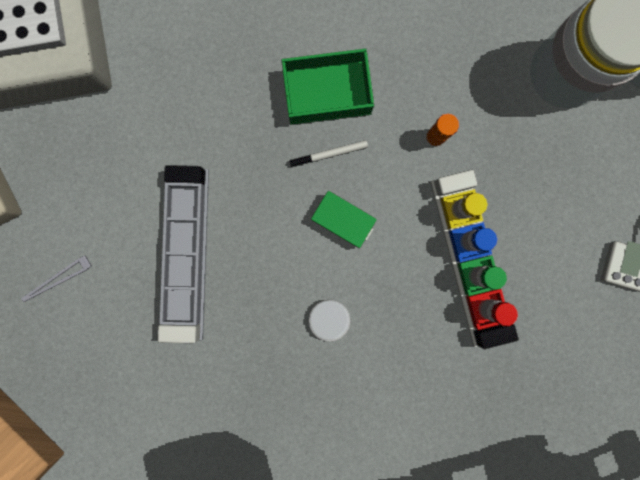

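The scene view shows the rack's black block at (113,323), then red (133,310), green (170,322), blue (209,337) and yellow (247,347), with its white block at (282,380). The carrier's black end is at (443,205). Its white end is at (326,151).

Lookalikes:
- The orange vial at scene (344,395), top (443,129), is not wanted.
- The green eraser/pad is at top (344,219), and the green tray at (328,87).
- The white lid is at (329,320).

The vials I want are the four caps standing in the rack pockets. I'll check them in close crops.

```bash
python3 - <<'E'
import cv2
t=cv2.imread("pics/top0.png")
cv2.imwrite("pics/rack_crop.png",cv2.resize(t[165:355,420:540],None,fx=3,fy=3,interpolation=cv2.INTER_CUBIC)) 
cv2.imwrite("pics/carr_crop.png",cv2.resize(t[155:355,140:230],None,fx=3,fy=3,interpolation=cv2.INTER_CUBIC))
E
```

```text
(no output)
```

View pics/rack_crop.png

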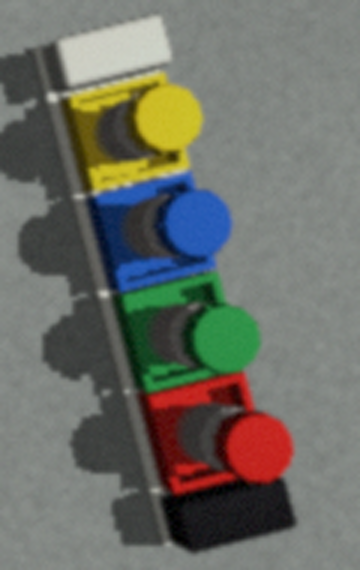

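View pics/carr_crop.png

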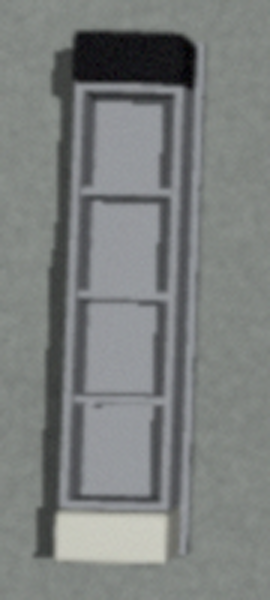

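The crops confirm the rack order from its black end: red, green, blue, yellow. Cap tops are at about (506,314), (495,278), (486,239) and (476,204) in the top image. In the carrier crop, the wall-top outer corners are at about (77,83), (186,84), (172,510) and (62,508), with the black block at the top.

```bash
cat > h.py <<'E'
import numpy as np, cv2
from cell import env
def ray(c,u,v,z):
    R,t,K=map(np.array,(c["R"],c["t"],c["mtx"])); C=-R.T@t
    d=R.T@np.linalg.inv(K)@np.array([u,v,1.]); return C+d*(z-C[2])/d[2]
def cloud(c):
    R,t,K=map(np.array,(c["R"],c["t"],c["mtx"])); v,u=np.mgrid[:480,:640]; D=c["depth"]
    P=np.stack([(u-K[0,2])/K[0,0]*D,(v-K[1,2])/K[1,1]*D,D],-1)
    return (P-t)@R
def caps(c):
    P=cloud(c); hsv=cv2.cvtColor(c["pixels"],cv2.COLOR_BGR2HSV); out={}
    for n,(a,b) in dict(red=(-4,4),yellow=(24,34),green=(50,80),blue=(100,125)).items():
        h=hsv[...,0].astype(int); h=np.where(h>170,h-180,h)
        m=(h>=a)&(h<=b)&(hsv[...,1]>120)&(c["depth"]>0)&(P[...,2]>79)
        if m.sum()<20: continue
        q=P[m]; top=q[q[:,2]>np.percentile(q[:,2],90)-5]
        (cc,r)=cv2.minEnclosingCircle(top[:,:2].astype(np.float32))
        v,u=np.nonzero(m); 
        out[n]=(top.mean(0).round(1),np.round(cc,1),round(r,1),len(top),(u.mean().round(1),v.mean().round(1)))
    return out
E
python3 - <<'E'
from h import *
for n in("top","scene"):
    c=env.read_camera(n); print(n)
    for k,v in caps(c).items(): print(k,v)
    if n=="top":
        for k,p in dict(y=(168,118),b=(197,223),g=(225,339),r=(258,448)).items():
            print(k,ray(c,(p[0]+.5)/3-.5+420,(p[1]+.5)/3-.5+165,87).round(1))
        q=[ray(c,(p[0]+.5)/3-.5+140,(p[1]+.5)/3-.5+155,34)[:2] for p in((77,83),(186,84),(172,510),(62,508))]
        print(np.round(q,1)); print("centre",np.mean(q,0), "len",np.linalg.norm(q[0]-q[3]),np.linalg.norm(q[1]-q[2]),"w",np.linalg.norm(q[0]-q[1]),np.linalg.norm(q[2]-q[3]))
        P=cloud(c); sub=P[150:360,140:225].reshape(-1,3)
        s=sub[(sub[:,2]>29)&(sub[:,2]<46)]
        print(len(s),np.histogram(s[:,2],8)); print(cv2.minAreaRect(s[:,:2].astype(np.float32)))
    P=cloud(c); cr=P[(abs(P[...,0]-500)<300)&(P[...,2]>27)&(P[...,2]<46)&(P[...,1]>150)]
    # same region both cams
    s=cr[(cr[:,1]>200)&(cr[:,1]<380)] 
    print(len(s), cv2.minAreaRect(s[:,:2].astype(np.float32)))
E
```

```text
top
red (array([ 463.3, -232.8,   86.5]), array([ 463. , -232.8]), 16.5, 423, (np.float64(505.0), np.float64(313.8)))
yellow (array([ 813.6, -326.9,  146.8]), array([ 833.7, -352.9]), 54.3, 622, (np.float64(549.1), np.float64(109.0)))
green (array([ 513.9, -215.5,   86.8]), array([670.6, 122.7]), 390.1, 396, (np.float64(492.6), np.float64(276.9)))
blue (array([ 568.5, -199.3,   86.7]), array([699.3, 128.4]), 373.5, 417, (np.float64(481.4), np.float64(237.5)))
y [ 615.1 -190.5   87. ]
b [ 566.4 -204.3   87. ]
g [ 512.9 -217.5   87. ]
r [ 463.1 -232.9   87. ]
[[644.2 260.3]
 [644.9 205.7]
 [432.8 205.8]
 [432.7 260.1]]
centre [538.65438244 232.97413798] len 211.53245677434688 212.11825493740437 w 54.58658215759325 54.317174372615376
2764 (array([211, 341, 581, 325, 228, 617, 410,  51]), array([29.00076828, 30.85073338, 32.70069847, 34.55066356, 36.40062866,
       38.25059375, 40.10055884, 41.95052394, 43.80048903]))
((538.5862426757812, 234.22715759277344), (56.579490661621094, 263.7611389160156), 89.79143524169922)
3011 ((612.0455322265625, 256.72930908203125), (419.0729675292969, 130.16860961914062), 17.237899780273438)
scene
red (array([ 453.3, -222.7,   94.2]), array([305.2, -91.1]), 229.3, 459, (np.float64(130.7), np.float64(294.1)))
yellow (array([ 577.9, -178.2,  102.3]), array([ 337.2, -125.3]), 302.2, 244, (np.float64(232.2), np.float64(320.8)))
green (array([ 507.1, -212.4,   91.5]), array([375.1, -50.8]), 232.9, 434, (np.float64(167.3), np.float64(309.9)))
blue (array([ 546.5, -186.5,   97.8]), array([489.6, 232.7]), 460.5, 514, (np.float64(204.6), np.float64(313.0)))
2027 ((612.5343017578125, 256.23992919921875), (419.96966552734375, 131.66647338867188), 17.308191299438477)
```

```bash
python3 -m inch '[0,0,0,0,7.8,0,-1, -0.033,0,-0.03,0,0,0,-1, -0.033,0,-0.03,0,0,0,-1, -0.033,0,-0.03,0,0,0,-1, -0.033,0,-0.03,0,0,0,-1, -0.033,0,-0.03,0,0,0,-1, -0.033,0,-0.03,0,0,0,-1, -0.033,0,-0.03,0,0,0,-1, -0.033,0,-0.03,0,0,0,-1, -0.033,0,-0.03,0,0,0,-1]'
python3 -m inch '[0,0,0,0,0,0,-1,0,0,0,0,0,0,-1]'
cat >> h.py <<'E'
def go(x,y,z):
    s=env.state(); p=s["eef_pos"]; yaw=s["tcp_rot"][2]; d=np.array([x,y,z])-p; c,n=np.cos(yaw),np.sin(yaw)
    print("t",round(s["t"],2),"pos",p.round(1),"rpy",np.degrees(s["tcp_rot"]).round(2),"q6",s["joints"][5].round(2),"open",round(s["opening"],3),"F",s["ft_force"].round(1))
    print("tool shift m",(np.array([c*d[0]+n*d[1],-d[2],-n*d[0]+c*d[1]])/1000).round(4))
E
python3 -c "
from h import *
go(463.1,-232.8,59.5)"
```

```text
t: 1.2
eef_pos: [462.0, -232.8, 214.7]
tcp_rot: [-1.571, 0.0, -2.871]
ft_force: [0.8, -0.4, -0.8]
opening: 0.999
t: 1.4
eef_pos: [461.7, -233.7, 214.6]
tcp_rot: [-1.571, -0.0, -2.869]
ft_force: [-0.1, 0.3, 0.3]
opening: 1.003
t 1.4 pos [ 461.7 -233.7  214.6] rpy [-8.9990e+01 -1.0000e-02 -1.6436e+02] q6 0.7 open 1.003 F [-0.1  0.3  0.3]
tool shift m [-0.0016  0.1551 -0.0005]
```

```bash
python3 -m inch '[-0.0015,0.03,-0.0005,0,0,0,-1, 0,0.03,0,0,0,0,-1, 0,0.03,0,0,0,0,-1, 0,0.03,0,0,0,0,-1, 0,0.02,0,0,0,0,-1, 0,0.0105,0,0,0,0,-1, 0,0.0045,0,0,0,0,-1, 0,0,0,0,0,0,-1]'
python3 - <<'E'
from h import *
go(463.1,-232.8,59.5)
c=env.read_camera("scene"); cv2.imwrite("pics/pre1.png",cv2.resize(c["pixels"][200:420,60:320],None,fx=3,fy=2.7))
E
```

```text
t: 2.2
eef_pos: [462.5, -234.1, 59.7]
tcp_rot: [-1.571, -0.0, -2.872]
ft_force: [-0.1, -0.1, -0.1]
opening: 0.998
t 2.2 pos [ 462.5 -234.1   59.7] rpy [ -89.99   -0.   -164.54] q6 0.7 open 0.998 F [-0.1 -0.1 -0.1]
tool shift m [-0.0009  0.0002 -0.0011]
```

View pics/pre1.png

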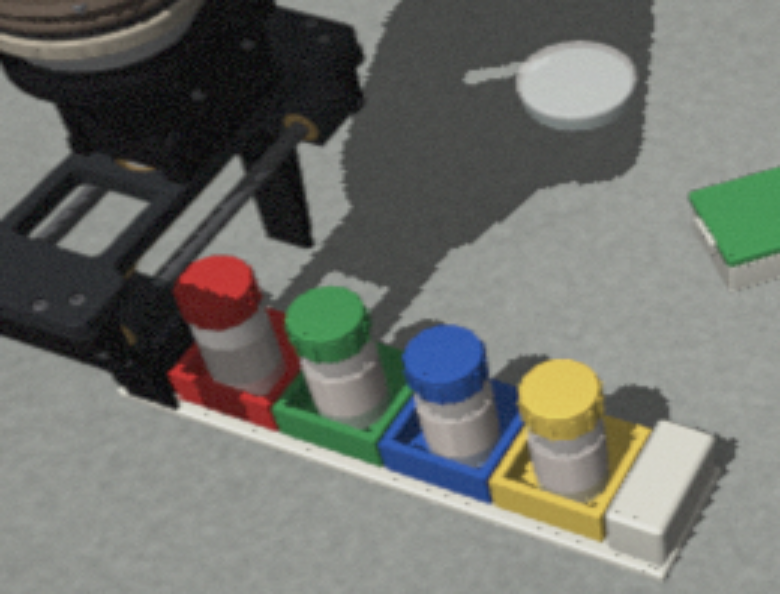

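The crop shows the open fingers straddling the red cap (crop (218,290)) across the row, clear of green. I'll close now.

```bash
python3 -m inch '[0,0,-0.001,0,0,0,1,0,0,0,0,0,0,1,0,0,0,0,0,0,1,0,0,0,0,0,0,1,0,0,0,0,0,0,1,0,0,0,0,0,0,1,0,0,0,0,0,0,1]'
python3 -m inch '[0,0,0,0,0,0,1,0,0,0,0,0,0,1,0,0,0,0,0,0,1,0,0,0,0,0,0,1]'
python3 -c "
from h import *
go(463.1,-232.8,160)"
```

```text
t: 2.95
eef_pos: [462.4, -232.6, 59.6]
tcp_rot: [-1.571, -0.0, -2.871]
ft_force: [-0.3, 0.6, 0.2]
opening: 0.466
t: 3.35
eef_pos: [462.4, -232.6, 59.6]
tcp_rot: [-1.571, -0.0, -2.871]
ft_force: [-0.5, 0.6, 0.0]
opening: 0.329
t 3.35 pos [ 462.4 -232.6   59.6] rpy [ -90.     -0.   -164.49] q6 0.71 open 0.329 F [-0.5  0.6  0. ]
tool shift m [-0.0007 -0.1004  0.0004]
```

```bash
python3 -m inch '[0,0,0,0,0,0,1,0,-0.005,0,0,0,0,1,0,-0.015,0,0,0,0,1,0,-0.02,0,0,0,0,1,0,-0.02,0,0,0,0,1,0,-0.02,0,0,0,0,1,0,-0.015,0,0,0,0,1,0,-0.005,0,0,0,0,1]'
python3 - <<'E'
from h import *
go(460.7,233,160)
c=env.read_camera("scene"); cv2.imwrite("pics/lift1.png",cv2.resize(c["pixels"][170:420,60:320],None,fx=3,fy=2.3))
E
```

```text
t: 4.15
eef_pos: [462.8, -232.8, 161.3]
tcp_rot: [-1.569, 0.002, -2.871]
ft_force: [-0.1, 0.8, -1.2]
opening: 0.334
t 4.15 pos [ 462.8 -232.8  161.3] rpy [-8.9880e+01  9.0000e-02 -1.6449e+02] q6 0.71 open 0.334 F [-0.1  0.8 -1.2]
tool shift m [-0.1226  0.0013 -0.4494]
```

View pics/lift1.png

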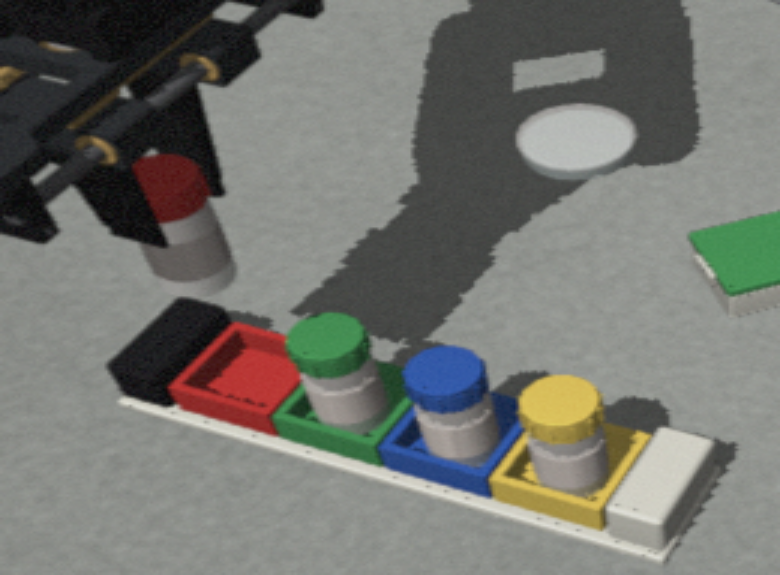

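The red vial is held upright and its pocket is empty. Now the traverse.

```bash
python3 -m inch '[0,0,0,0,4,0,1, 0,0,0,0,7.5,0,1, 0,0,-0.01,0,4,0,1, 0,0,-0.025,0,0,0,1, 0,0,-0.04,0,0,0,1, 0,0,-0.04,0,0,0,1, 0,0,-0.04,0,0,0,1, 0,0,-0.04,0,0,0,1, 0,0,-0.04,0,0,0,1, 0,0,-0.04,0,0,0,1]'
python3 -m inch '[0,0,-0.04,0,0,0,1, 0,0,-0.04,0,0,0,1, 0,0,-0.04,0,0,0,1,0,0,-0.03,0,0,0,1, 0,0,-0.02,0,0,0,1,0,0,-0.01,0,0,0,1,0,0,0,0,0,0,1,0,0,0,0,0,0,1]'
python3 -c "
from h import *
go(460.3,233,59.5)"
```

```text
t: 5.2
eef_pos: [461.1, 44.0, 159.0]
tcp_rot: [-1.571, -0.001, 3.142]
ft_force: [0.9, -0.5, -0.6]
opening: 0.329
t: 6.0
eef_pos: [461.4, 221.7, 159.2]
tcp_rot: [-1.57, -0.001, -3.142]
ft_force: [-0.8, 0.7, -0.6]
opening: 0.327
t 6.0 pos [461.4 221.7 159.2] rpy [-8.997e+01 -4.000e-02 -1.800e+02] q6 1.89 open 0.327 F [-0.8  0.7 -0.6]
tool shift m [ 0.0011  0.0997 -0.0113]
```

```bash
python3 -m inch '[0.001,0.01,-0.0113,0,0,0,1, 0,0.025,0,0,0,0,1, 0,0.025,0,0,0,0,1, 0,0.015,0,0,0,0,1, 0,0.01,0,0,0,0,1, 0,0.005,0,0,0,0,1,0,0.003,0,0,0,0,1,0,0,0,0,0,0,1,0,0,0,0,0,0,1]'
python3 - <<'E'
from h import *
go(460.3,233,59.5)
c=env.read_camera("scene"); cv2.imwrite("pics/low1.png",cv2.resize(c["pixels"][60:240,270:480],None,fx=3.3,fy=3.3))
E
```

```text
t: 6.9
eef_pos: [460.9, 233.8, 67.1]
tcp_rot: [-1.571, 0.001, -3.142]
ft_force: [-0.4, 0.4, 0.4]
opening: 0.331
t 6.9 pos [460.9 233.8  67.1] rpy [-9.001e+01  5.000e-02 -1.800e+02] q6 1.91 open 0.331 F [-0.4  0.4  0.4]
tool shift m [0.0006 0.0076 0.0008]
```

View pics/low1.png

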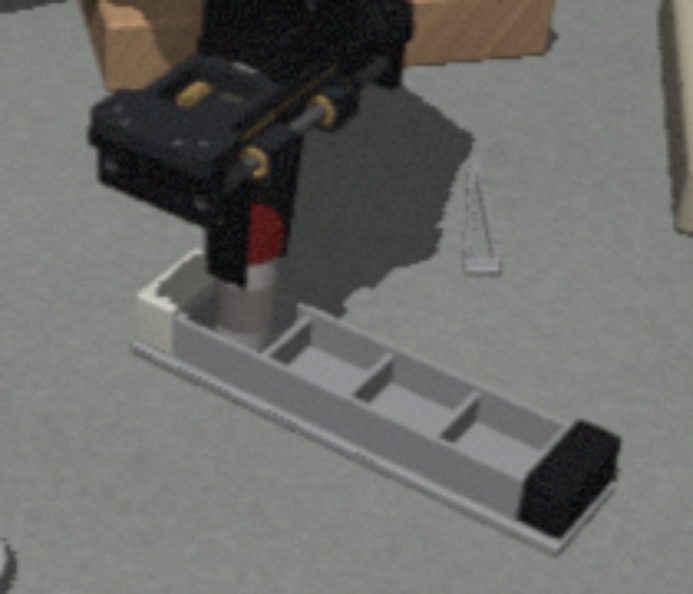

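The red vial (crop (245,300)) is inside the end well beside the white block, centred. I'll lower it slowly while watching the force.

```bash
python3 -m inch '[0,0.003,0.0008,0,0,0,1, 0,0.002,0,0,0,0,1, 0,0.001,0,0,0,0,1,0,0.0005,0,0,0,0,1,0,0.0005,0,0,0,0,1,0,0,0,0,0,0,1]'; python3 -m inch '[0,0.0005,0,0,0,0,1,0,0,0,0,0,0,1]'
```

```text
t: 7.55
eef_pos: [460.6, 232.9, 59.6]
tcp_rot: [-1.571, 0.0, -3.141]
ft_force: [-0.3, 0.1, 0.0]
opening: 0.334
t: 7.75
eef_pos: [460.8, 232.9, 59.5]
tcp_rot: [-1.571, 0.001, -3.141]
ft_force: [-1.7, -0.5, 4.9]
opening: 0.33
```

Contact at 59.5 mm (4.9 N). Releasing.

```bash
python3 -m inch '[0,0,0,0,0,0,-1,0,0,0,0,0,0,-1,0,0,0,0,0,0,-1,0,0,0,0,0,0,-1,0,-0.005,0,0,0,0,-1,0,-0.02,0,0,0,0,-1,0,-0.03,0,0,0,0,-1,0,-0.04,0,0,0,0,-1,0,-0.02,0,0,0,0,-1,0,0,0,0,0,0,-1]'
python3 - <<'E'
from h import *
go(513,-217.5,174)
c=env.read_camera("scene"); cv2.imwrite("pics/rel1.png",cv2.resize(c["pixels"][60:240,270:480],None,fx=3.3,fy=3.3))
E
```

```text
t: 8.75
eef_pos: [461.6, 233.3, 177.1]
tcp_rot: [-1.572, 0.005, -3.141]
ft_force: [0.5, 1.4, 0.2]
opening: 0.995
t 8.75 pos [461.6 233.3 177.1] rpy [ -90.1     0.29 -179.98] q6 1.91 open 0.995 F [0.5 1.4 0.2]
tool shift m [-0.0513  0.0031  0.4508]
```

View pics/rel1.png

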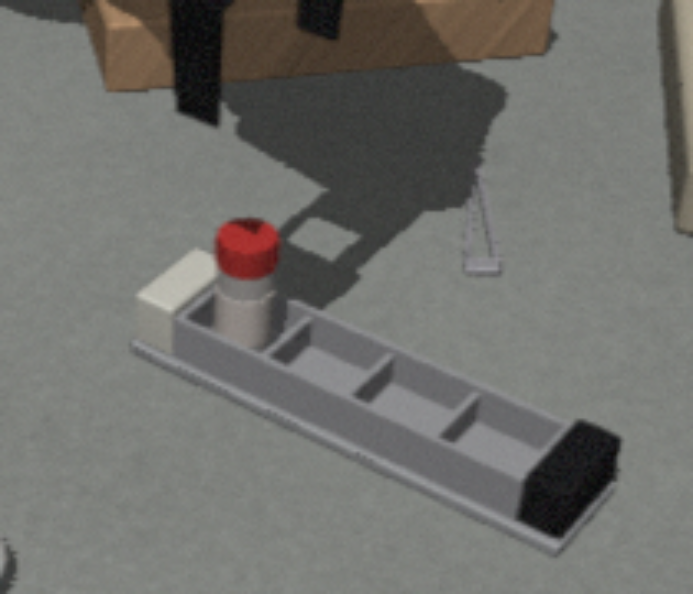

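Red stands upright at crop (247,285). Next is green.

```bash
python3 -m inch '[-0.001,0,0.015,0,0,0,-1,-0.005,0,0.03,0,0,0,-1,-0.006,0,0.045,0,0,0,-1,-0.006,0,0.045,0,0,0,-1,-0.006,0,0.045,0,0,0,-1,-0.006,0,0.045,0,0,0,-1,-0.006,0,0.045,0,0,0,-1,-0.006,0,0.045,0,0,0,-1,-0.006,0,0.045,0,0,0,-1,-0.003,0,0.045,0,0,0,-1]'
python3 -m inch '[0,0,0.03,0,-4,0,-1,0,0,0.015,0,-7.5,0,-1,0,0,0,0,-4,0,-1,0,0,0,0,0,0,-1,0,0,0,0,0,0,-1]'
python3 - <<'E'
from h import *
c=env.read_camera("top");print(caps(c))
go(513,-217.5,59.5)
E
```

```text
t: 9.8
eef_pos: [510.7, -174.6, 172.7]
tcp_rot: [-1.572, -0.002, 3.141]
ft_force: [0.8, 0.5, 0.6]
opening: 0.998
t: 10.3
eef_pos: [512.0, -217.1, 173.2]
tcp_rot: [-1.572, -0.001, -2.873]
ft_force: [0.2, -0.4, -1.0]
opening: 0.999
{'red': (array([ 468.5, -123.7,  511.7]), array([ 476.8, -132.9]), 48.7, 80, (np.float64(310.3), np.float64(318.3))), 'yellow': (array([ 466. , -122.1,  511.9]), array([ 479.1, -133.2]), 53.4, 163, (np.float64(558.0), np.float64(161.7))), 'green': (array([ 540.6, -157.5,  461.9]), array([ 544.2, -160.5]), 31.8, 39, (np.float64(546.8), np.float64(282.6))), 'blue': (array([ 541.7, -158.7,  454.4]), array([ 496.8, -149.1]), 80.1, 91, (np.float64(517.5), np.float64(259.4)))}
t 10.35 pos [ 512.2 -217.   173.4] rpy [-9.0050e+01 -5.0000e-02 -1.6461e+02] q6 0.78 open 1.003 F [ 0.3  0.6 -0.1]
tool shift m [-0.0006  0.1139  0.0007]
```

```bash
python3 -m inch '[-0.0006,0.03,0.0005,0,0,0,-1,0,0.03,0,0,0,0,-1,0,0.03,0,0,0,0,-1,0,0.015,0,0,0,0,-1,0,0.0065,0,0,0,0,-1,0,0.0024,0,0,0,0,-1,0,0,0,0,0,0,0.3,0,0,0,0,0,0,1,0,0,0,0,0,0,1,0,0,0,0,0,0,1]'
python3 -m inch '[0,0,0,0,0,0,1,0,0,0,0,0,0,1,0,0,0,0,0,0,1,0,0,0,0,0,0,1,0,0,0,0,0,0,1,0,0,0,0,0,0,1,0,0,0,0,0,0,1]'
python3 - <<'E'
from h import *
go(513,-217.5,59.5)
c=env.read_camera("scene"); cv2.imwrite("pics/pre2.png",cv2.resize(c["pixels"][200:420,60:320],None,fx=2.5,fy=2.5))
E
```

```text
t: 11.35
eef_pos: [513.6, -217.5, 60.8]
tcp_rot: [-1.57, 0.001, -2.871]
ft_force: [-0.4, -0.0, 0.1]
opening: 0.723
t: 12.05
eef_pos: [513.4, -217.4, 60.2]
tcp_rot: [-1.571, -0.0, -2.871]
ft_force: [0.3, -0.1, -0.4]
opening: 0.328
t 12.05 pos [ 513.4 -217.4   60.2] rpy [ -90.     -0.   -164.49] q6 0.78 open 0.328 F [ 0.3 -0.1 -0.4]
tool shift m [0.0004 0.0007 0.    ]
```

View pics/pre2.png

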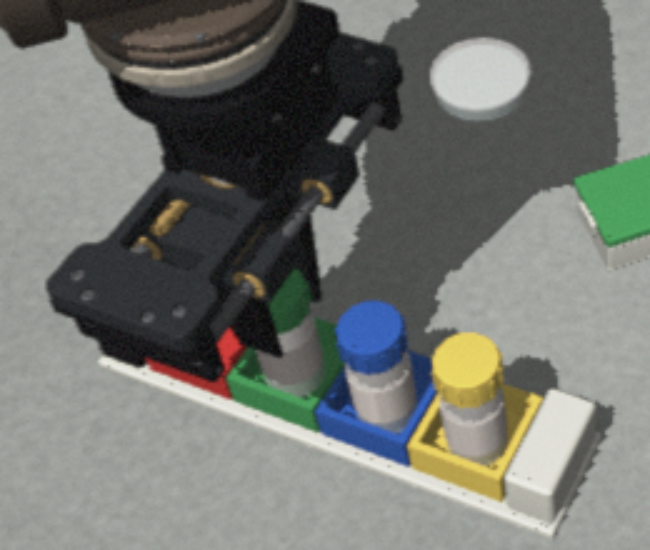

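Green is gripped (crop (290,300)). Lift and traverse to well x=512.7.

```bash
python3 -m inch '[0,-0.005,0,0,0,0,1,0,-0.015,0,0,0,0,1,0,-0.02,0,0,0,0,1,0,-0.025,0,0,0,0,1,0,-0.02,0,0,0,0,1,0,-0.015,0,0,0,0,1,0,0,0,0,4,0,1, 0,0,0,0,7.5,0,1, 0,0,-0.01,0,4,0,1,0,0,-0.025,0,0,0,1]'
python3 -m inch '[0,0,-0.04,0,0,0,1, 0,0,-0.04,0,0,0,1, 0,0,-0.04,0,0,0,1, 0,0,-0.04,0,0,0,1, 0,0,-0.04,0,0,0,1, 0,0,-0.04,0,0,0,1,0,0,-0.04,0,0,0,1, 0,0,-0.04,0,0,0,1, 0,0,-0.04,0,0,0,1,0,0,-0.03,0,0,0,1]'
python3 -m inch '[0,0,-0.017,0,0,0,1,0,0,-0.008,0,0,0,1,0,0,0,0,0,0,1,0,0,0,0,0,0,1]'
python3 -c "
from h import *
go(512.7,233,60.2)"
```

```text
t: 13.1
eef_pos: [512.7, -183.2, 160.6]
tcp_rot: [-1.57, 0.001, 3.137]
ft_force: [0.4, -1.1, 0.1]
opening: 0.328
t: 14.1
eef_pos: [512.3, 209.8, 160.6]
tcp_rot: [-1.571, 0.0, -3.14]
ft_force: [-0.2, -0.4, 0.2]
opening: 0.331
t: 14.5
eef_pos: [512.7, 231.6, 160.2]
tcp_rot: [-1.57, -0.0, 3.141]
ft_force: [0.2, -0.2, -0.5]
opening: 0.323
t 14.5 pos [512.7 231.6 160.2] rpy [-8.9980e+01 -1.0000e-02  1.7997e+02] q6 1.88 open 0.323 F [ 0.2 -0.2 -0.5]
tool shift m [ 0.      0.1    -0.0014]
```

```bash
python3 -m inch '[0,0.015,-0.0014,0,0,0,1, 0,0.03,0,0,0,0,1, 0,0.025,0,0,0,0,1, 0,0.015,0,0,0,0,1, 0,0.006,0,0,0,0,1, 0,0.004,0,0,0,0,1,0,0.002,0,0,0,0,1,0,0.001,0,0,0,0,1,0,0.001,0,0,0,0,1,0,0,0,0,0,0,1]'
python3 - <<'E'
from h import *
go(512.7,233,60.2)
c=env.read_camera("scene"); cv2.imwrite("pics/low2.png",cv2.resize(c["pixels"][60:240,270:480],None,fx=3.3,fy=3.3))
E
```

```text
t: 15.5
eef_pos: [512.8, 234.0, 61.5]
tcp_rot: [-1.571, 0.001, -3.141]
ft_force: [-0.0, -0.1, -0.2]
opening: 0.328
t 15.5 pos [512.8 234.   61.5] rpy [-9.0000e+01  3.0000e-02 -1.7999e+02] q6 1.88 open 0.328 F [-0.  -0.1 -0.2]
tool shift m [0.0001 0.0013 0.001 ]
```

View pics/low2.png

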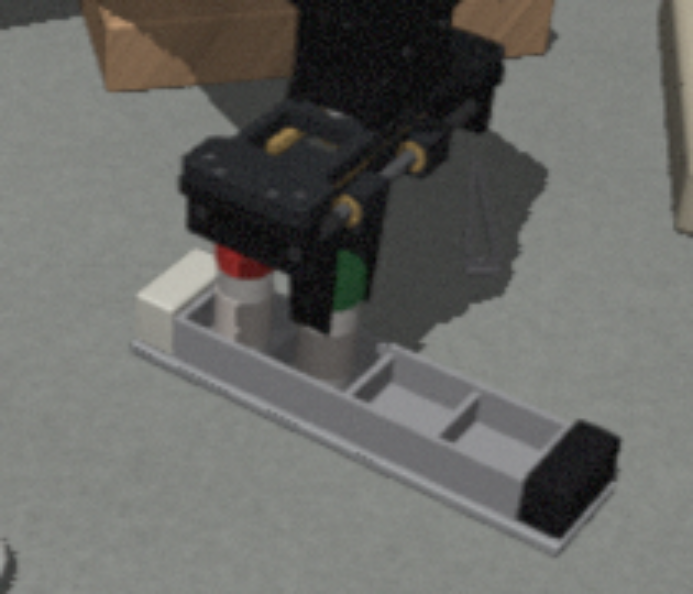

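Green (crop (325,340)) is in the second well beside red. Lowering the last millimetre.

```bash
python3 -m inch '[0,0.0005,0.0008,0,0,0,1,0,0.0005,0,0,0,0,1,0,0.0005,0,0,0,0,1,0,0,0,0,0,0,1,0,0,0,0,0,0,1]'
```

```text
t: 16.05
eef_pos: [512.9, 233.2, 60.1]
tcp_rot: [-1.571, 0.001, -3.141]
ft_force: [0.4, -0.3, 5.7]
opening: 0.332
```

```bash
python3 -m inch '[0,0,0,0,0,0,-1,0,0,0,0,0,0,-1,0,0,0,0,0,0,-1,0,0,0,0,0,0,-1,0,-0.005,0,0,0,0,-1,0,-0.02,0,0,0,0,-1,0,-0.03,0,0,0,0,-1,0,-0.04,0,0,0,0,-1,0,-0.02,0,0,0,0,-1,0,0,0,0,0,0,-1]'
python3 -m inch '[-0.002,0,0.015,0,0,0,-1,-0.005,0,0.03,0,0,0,-1,-0.006,0,0.045,0,0,0,-1,-0.006,0,0.045,0,0,0,-1,-0.006,0,0.045,0,0,0,-1,-0.006,0,0.045,0,0,0,-1,-0.006,0,0.045,0,0,0,-1,-0.006,0,0.045,0,0,0,-1,-0.006,0,0.045,0,0,0,-1,-0.005,0,0.04,0,0,0,-1]'
python3 -m inch '[0,0,0.025,0,-4,0,-1,0,0,0.012,0,-7.5,0,-1,0,0,0,0,-4,0,-1,0,0,0,0,0,0,-1,0,0,0,0,0,0,-1]'
python3 - <<'E'
from h import *
go(566.4,-204.3,60)
c=env.read_camera("scene"); cv2.imwrite("pics/rel2.png",cv2.resize(c["pixels"][60:420,60:480],None,fx=1.7,fy=1.6))
E
```

```text
t: 17.05
eef_pos: [513.7, 233.6, 177.9]
tcp_rot: [-1.572, 0.005, -3.141]
ft_force: [-0.7, 0.2, 0.2]
opening: 0.997
t: 18.05
eef_pos: [565.7, -169.7, 173.2]
tcp_rot: [-1.571, -0.002, 3.141]
ft_force: [0.9, 0.3, 0.5]
opening: 1.0
t: 18.55
eef_pos: [566.9, -204.0, 173.7]
tcp_rot: [-1.572, -0.001, -2.873]
ft_force: [1.3, 1.1, 0.8]
opening: 1.003
t 18.55 pos [ 566.9 -204.   173.7] rpy [-9.0060e+01 -8.0000e-02 -1.6464e+02] q6 0.85 open 1.003 F [1.3 1.1 0.8]
tool shift m [0.0006 0.1137 0.0002]
```

View pics/rel2.png

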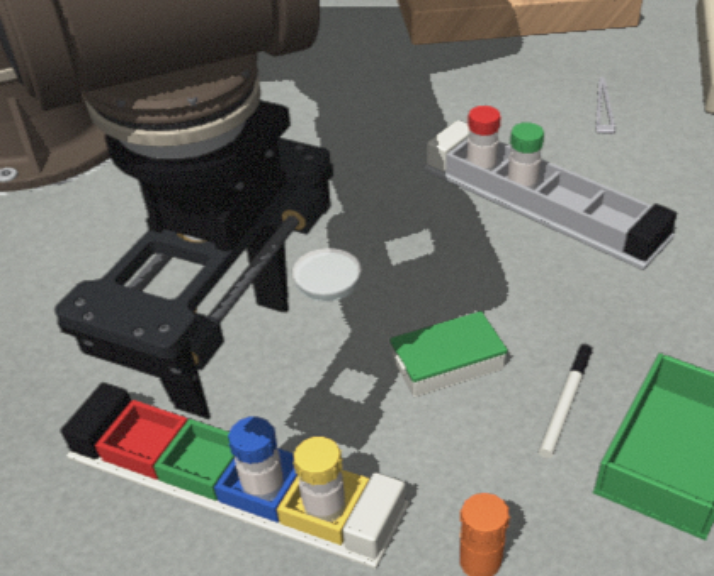

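Red (485,135) and green (526,155) stand in the carrier. Blue and yellow are left in the rack. Now blue.

```bash
python3 -m inch '[0,0.03,0,0,0,0,-1,0,0.03,0,0,0,0,-1,0,0.03,0,0,0,0,-1,0,0.015,0,0,0,0,-1,0,0.0065,0,0,0,0,-1,0,0.002,0,0,0,0,-1,0,0,0,0,0,0,0.3,0,0,0,0,0,0,1,0,0,0,0,0,0,1,0,0,0,0,0,0,1]'
python3 -m inch '[0,0,0,0,0,0,1,0,0,0,0,0,0,1,0,0,0,0,0,0,1,0,0,0,0,0,0,1,0,0,0,0,0,0,1,0,0,0,0,0,0,1,0,0,0,0,0,0,1]'
python3 - <<'E'
from h import *
go(566.4,-204.3,60)
c=env.read_camera("scene"); cv2.imwrite("pics/pre3.png",cv2.resize(c["pixels"][200:420,60:320],None,fx=2.5,fy=2.5))
E
```

```text
t: 19.6
eef_pos: [567.7, -203.8, 61.8]
tcp_rot: [-1.57, 0.001, -2.871]
ft_force: [-0.0, 0.1, 0.3]
opening: 0.719
t: 20.3
eef_pos: [567.5, -203.8, 61.2]
tcp_rot: [-1.571, -0.0, -2.871]
ft_force: [0.2, -0.1, 0.4]
opening: 0.33
t 20.3 pos [ 567.5 -203.8   61.2] rpy [ -90.     -0.   -164.49] q6 0.85 open 0.33 F [ 0.2 -0.1  0.4]
tool shift m [0.0012 0.0012 0.0002]
```

View pics/pre3.png

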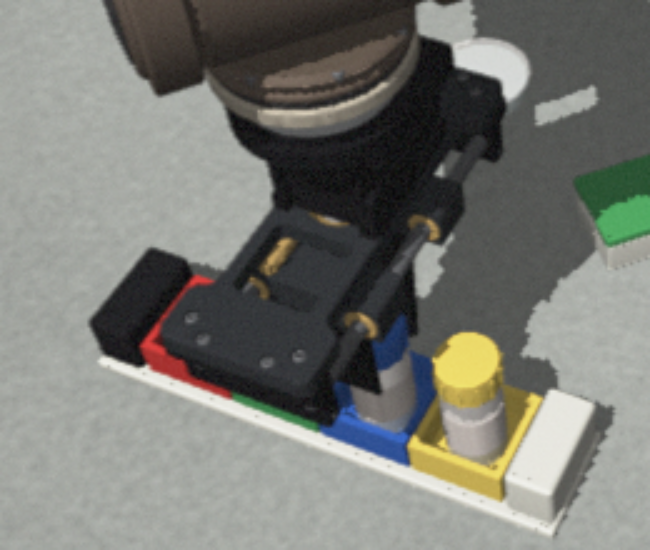

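Blue is gripped. Lift and traverse, dy 437.

```bash
python3 -m inch '[0,-0.005,0,0,0,0,1,0,-0.015,0,0,0,0,1,0,-0.02,0,0,0,0,1,0,-0.025,0,0,0,0,1,0,-0.02,0,0,0,0,1,0,-0.015,0,0,0,0,1,0,0,0,0,4,0,1, 0,0,0,0,7.5,0,1, 0,0,-0.01,0,4,0,1,0,0,-0.025,0,0,0,1]'
python3 -m inch '[0,0,-0.04,0,0,0,1, 0,0,-0.04,0,0,0,1, 0,0,-0.04,0,0,0,1, 0,0,-0.04,0,0,0,1, 0,0,-0.04,0,0,0,1, 0,0,-0.04,0,0,0,1,0,0,-0.04,0,0,0,1, 0,0,-0.04,0,0,0,1, 0,0,-0.035,0,0,0,1,0,0,-0.025,0,0,0,1]'
python3 -m inch '[0,0,-0.015,0,0,0,1,0,0,-0.007,0,0,0,1,0,0,0,0,0,0,1,0,0,0,0,0,0,1]'
python3 -c "
from h import *
go(565.5,233,61.2)"
```

```text
t: 21.35
eef_pos: [566.8, -169.7, 161.5]
tcp_rot: [-1.57, 0.001, 3.137]
ft_force: [0.3, 0.2, -0.0]
opening: 0.33
t: 22.35
eef_pos: [566.5, 213.5, 161.6]
tcp_rot: [-1.571, 0.0, -3.14]
ft_force: [-0.2, 0.0, -2.0]
opening: 0.33
t: 22.75
eef_pos: [566.9, 232.3, 161.2]
tcp_rot: [-1.571, -0.0, 3.141]
ft_force: [0.5, -0.0, 0.1]
opening: 0.33
t 22.75 pos [566.9 232.3 161.2] rpy [-89.98  -0.   179.97] q6 1.85 open 0.33 F [ 0.5 -0.   0.1]
tool shift m [ 0.0014  0.1    -0.0007]
```

```bash
python3 -m inch '[0.0014,0.015,0,0,0,0,1, 0,0.03,0,0,0,0,1, 0,0.025,0,0,0,0,1, 0,0.015,0,0,0,0,1, 0,0.006,0,0,0,0,1, 0,0.004,0,0,0,0,1,0,0.002,0,0,0,0,1,0,0.001,0,0,0,0,1,0,0.001,0,0,0,0,1,0,0,0,0,0,0,1]'
python3 - <<'E'
from h import *
go(565.5,233,61.2)
c=env.read_camera("scene"); cv2.imwrite("pics/low3.png",cv2.resize(c["pixels"][60:240,270:480],None,fx=3.3,fy=3.3))
E
```

```text
t: 23.75
eef_pos: [565.5, 233.3, 62.6]
tcp_rot: [-1.571, 0.001, -3.141]
ft_force: [0.4, 0.1, -0.9]
opening: 0.334
t 23.75 pos [565.5 233.3  62.6] rpy [-9.0000e+01  3.0000e-02 -1.7999e+02] q6 1.85 open 0.334 F [ 0.4  0.1 -0.9]
tool shift m [0.     0.0014 0.0003]
```

View pics/low3.png

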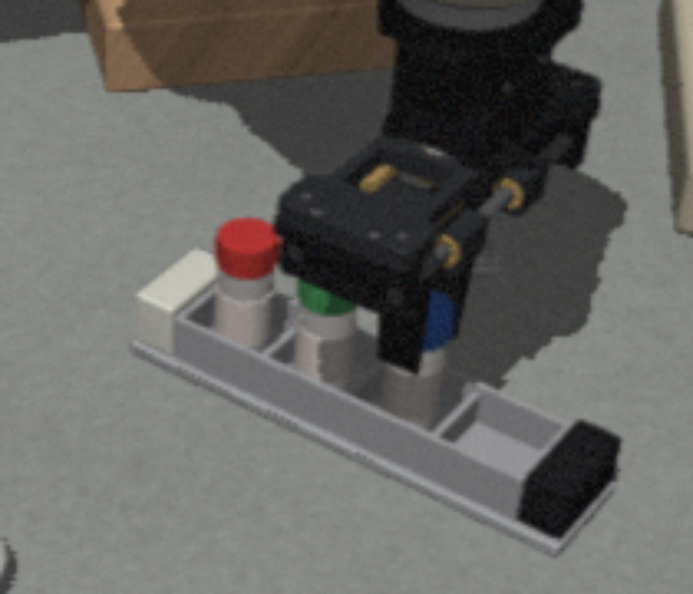

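Blue (crop (415,380)) is in the third well. Touching down.

```bash
python3 -m inch '[0,0.0005,0,0,0,0,1,0,0.0005,0,0,0,0,1,0,0.0005,0,0,0,0,1,0,0,0,0,0,0,1,0,0,0,0,0,0,1]'
```

```text
t: 24.3
eef_pos: [565.6, 233.2, 61.1]
tcp_rot: [-1.571, 0.001, -3.141]
ft_force: [-0.3, -0.8, 5.3]
opening: 0.327
```

```bash
python3 -m inch '[0,0,0,0,0,0,-1,0,0,0,0,0,0,-1,0,0,0,0,0,0,-1,0,0,0,0,0,0,-1,0,-0.005,0,0,0,0,-1,0,-0.02,0,0,0,0,-1,0,-0.03,0,0,0,0,-1,0,-0.04,0,0,0,0,-1,0,-0.02,0,0,0,0,-1,0,0,0,0,0,0,-1]'
python3 -m inch '[-0.002,0,0.015,0,0,0,-1,-0.005,0,0.03,0,0,0,-1,-0.006,0,0.045,0,0,0,-1,-0.006,0,0.045,0,0,0,-1,-0.006,0,0.045,0,0,0,-1,-0.006,0,0.045,0,0,0,-1,-0.006,0,0.045,0,0,0,-1,-0.006,0,0.045,0,0,0,-1,-0.005,0,0.045,0,0,0,-1,-0.002,0,0.035,0,0,0,-1]'
python3 -m inch '[0,0,0.02,0,-4,0,-1,0,0,0.01,0,-7.5,0,-1,0,0,0,0,-4,0,-1,0,0,0,0,0,0,-1,0,0,0,0,0,0,-1]'
python3 - <<'E'
from h import *
go(615.1,-190.5,60)
c=env.read_camera("scene"); cv2.imwrite("pics/rel3.png",cv2.resize(c["pixels"][60:420,60:480],None,fx=1.7,fy=1.6))
E
```

```text
t: 25.3
eef_pos: [566.5, 233.6, 179.1]
tcp_rot: [-1.572, 0.005, -3.141]
ft_force: [-0.8, 0.4, 0.3]
opening: 0.996
t: 26.3
eef_pos: [614.5, -165.2, 173.9]
tcp_rot: [-1.571, -0.002, 3.14]
ft_force: [0.6, -0.1, -0.1]
opening: 0.997
t: 26.8
eef_pos: [615.5, -192.1, 174.6]
tcp_rot: [-1.572, -0.002, -2.873]
ft_force: [-0.1, 0.8, 0.9]
opening: 0.999
t 26.8 pos [ 615.5 -192.1  174.6] rpy [-9.0060e+01 -9.0000e-02 -1.6464e+02] q6 0.9 open 0.999 F [-0.1  0.8  0.9]
tool shift m [-1.000e-04  1.146e-01 -1.600e-03]
```

View pics/rel3.png

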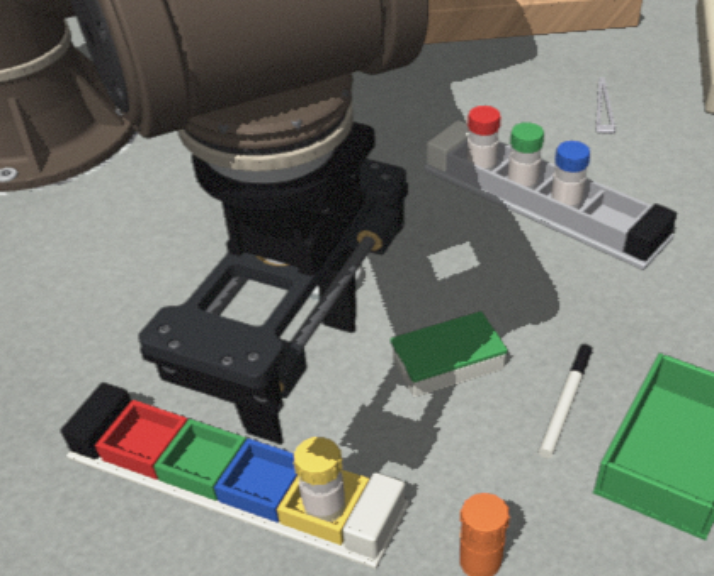

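Three stand in the carrier. Only yellow (318,470) is left in the rack.

```bash
python3 -m inch '[0,0.03,-0.0016,0,0,0,-1,0,0.03,0,0,0,0,-1,0,0.03,0,0,0,0,-1,0,0.015,0,0,0,0,-1,0,0.0065,0,0,0,0,-1,0,0.0025,0,0,0,0,-1,0,0,0,0,0,0,0.3,0,0,0,0,0,0,1,0,0,0,0,0,0,1,0,0,0,0,0,0,1]'
python3 -m inch '[0,0,0,0,0,0,1,0,0,0,0,0,0,1,0,0,0,0,0,0,1,0,0,0,0,0,0,1,0,0,0,0,0,0,1,0,0,0,0,0,0,1,0,0,0,0,0,0,1]'
python3 - <<'E'
from h import *
go(615.1,-190.5,60)
c=env.read_camera("scene"); cv2.imwrite("pics/pre4.png",cv2.resize(c["pixels"][200:420,60:320],None,fx=2.5,fy=2.5))
E
```

```text
t: 27.85
eef_pos: [616.0, -190.3, 62.4]
tcp_rot: [-1.57, 0.001, -2.871]
ft_force: [0.0, 0.6, -1.5]
opening: 0.718
t: 28.55
eef_pos: [615.7, -190.3, 61.7]
tcp_rot: [-1.571, 0.0, -2.871]
ft_force: [-0.2, -0.9, 1.0]
opening: 0.33
t 28.55 pos [ 615.7 -190.3   61.7] rpy [ -90.      0.   -164.49] q6 0.9 open 0.33 F [-0.2 -0.9  1. ]
tool shift m [0.0007 0.0017 0.0001]
```

View pics/pre4.png

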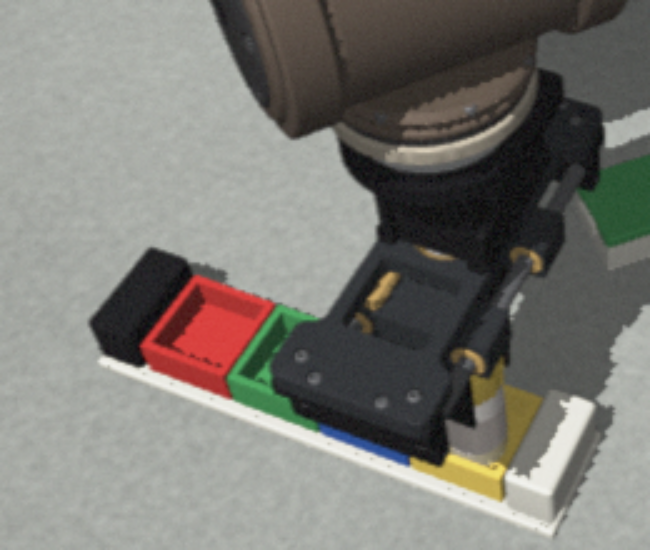

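Yellow is gripped. Lift and traverse, dy 423.

```bash
python3 -m inch '[0,-0.005,0,0,0,0,1,0,-0.015,0,0,0,0,1,0,-0.02,0,0,0,0,1,0,-0.025,0,0,0,0,1,0,-0.02,0,0,0,0,1,0,-0.015,0,0,0,0,1,0,0,0,0,4,0,1, 0,0,0,0,7.5,0,1, 0,0,-0.01,0,4,0,1,0,0,-0.025,0,0,0,1]'
python3 -m inch '[0,0,-0.04,0,0,0,1, 0,0,-0.04,0,0,0,1, 0,0,-0.04,0,0,0,1, 0,0,-0.04,0,0,0,1, 0,0,-0.04,0,0,0,1, 0,0,-0.04,0,0,0,1,0,0,-0.04,0,0,0,1, 0,0,-0.04,0,0,0,1, 0,0,-0.03,0,0,0,1,0,0,-0.02,0,0,0,1]'
python3 -m inch '[0,0,-0.012,0,0,0,1,0,0,-0.006,0,0,0,1,0,0,0,0,0,0,1,0,0,0,0,0,0,1]'
python3 -c "
from h import *
go(617,233,61.7)"
```

```text
t: 29.6
eef_pos: [615.1, -156.3, 163.1]
tcp_rot: [-1.57, 0.001, 3.137]
ft_force: [-0.4, -0.2, -0.3]
opening: 0.33
t: 30.6
eef_pos: [614.7, 217.1, 163.1]
tcp_rot: [-1.571, 0.001, -3.14]
ft_force: [0.7, -1.2, -0.5]
opening: 0.33
t: 31.0
eef_pos: [615.1, 231.9, 161.9]
tcp_rot: [-1.571, 0.0, 3.141]
ft_force: [-0.6, -0.3, -0.5]
opening: 0.331
t 31.0 pos [615.1 231.9 161.9] rpy [-89.99   0.   179.97] q6 1.83 open 0.331 F [-0.6 -0.3 -0.5]
tool shift m [-0.0019  0.1002 -0.0011]
```

```bash
python3 -m inch '[-0.0019,0.015,-0.0005,0,0,0,1, 0,0.03,0,0,0,0,1, 0,0.025,0,0,0,0,1, 0,0.015,0,0,0,0,1, 0,0.006,0,0,0,0,1, 0,0.004,0,0,0,0,1,0,0.002,0,0,0,0,1,0,0.001,0,0,0,0,1,0,0.001,0,0,0,0,1,0,0,0,0,0,0,1]'
python3 - <<'E'
from h import *
go(617,233,61.7)
c=env.read_camera("scene"); cv2.imwrite("pics/low4.png",cv2.resize(c["pixels"][60:240,270:480],None,fx=3.3,fy=3.3))
E
```

```text
t: 32.0
eef_pos: [617.0, 233.3, 63.1]
tcp_rot: [-1.571, 0.001, -3.141]
ft_force: [-0.3, -0.2, -0.1]
opening: 0.331
t 32.0 pos [617.  233.3  63.1] rpy [-9.0010e+01  4.0000e-02 -1.7999e+02] q6 1.83 open 0.331 F [-0.3 -0.2 -0.1]
tool shift m [0.     0.0014 0.0003]
```

View pics/low4.png

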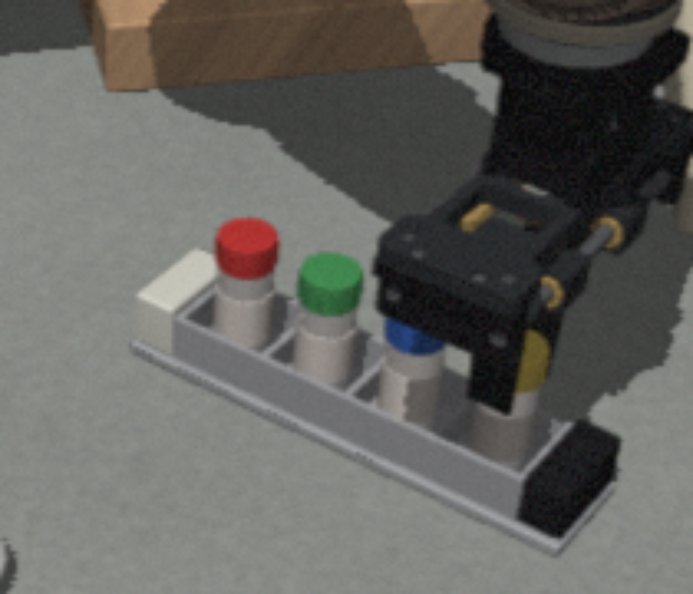

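Yellow (crop (505,420)) is in the well beside the black block.

```bash
python3 -m inch '[0,0.0005,0,0,0,0,1,0,0.0005,0,0,0,0,1,0,0.0005,0,0,0,0,1,0,0,0,0,0,0,1,0,0,0,0,0,0,1]'
```

```text
t: 32.55
eef_pos: [617.1, 233.3, 61.6]
tcp_rot: [-1.571, 0.001, -3.141]
ft_force: [-0.1, -0.7, 5.4]
opening: 0.327
```

```bash
python3 -m inch '[0,0,0,0,0,0,-1,0,0,0,0,0,0,-1,0,0,0,0,0,0,-1,0,0,0,0,0,0,-1,0,-0.005,0,0,0,0,-1,0,-0.02,0,0,0,0,-1,0,-0.03,0,0,0,0,-1,0,-0.04,0,0,0,0,-1,0,-0.02,0,0,0,0,-1,0,0,0,0,0,0,-1]'
python3 -m inch '[0,0,0.02,0,0,0,-1,0,0,0.04,0,0,0,-1,0,0,0.045,0,0,0,-1,0,0,0.045,0,0,0,-1,0,0,0.045,0,0,0,-1,0,0,0.045,0,0,0,-1,0,0,0.03,0,0,0,-1,0,0,0.01,0,0,0,-1,0,0,0,0,0,0,-1,0,0,0,0,0,0,-1]'
python3 - <<'E'
from h import *
go(617,-40,170)
c=env.read_camera("top"); P=cloud(c); cv2.imwrite("pics/end_top.png",cv2.resize(c["pixels"][150:360,120:240],None,fx=2.8,fy=2.8))
hsv=cv2.cvtColor(c["pixels"],cv2.COLOR_BGR2HSV)
for n,x in dict(red=460.65,green=512.65,blue=564.65,yellow=616.65).items():
    m=(abs(P[...,0]-x)<26)&(abs(P[...,1]-233)<27)&(P[...,2]>82)&(P[...,2]<95); q=P[m]
    print(n,"cap hue",np.median(hsv[m][:,0]),"off",(q.mean(0)-[x,233,87]).round(1),"range",np.ptp(q[:,:2],0).round(1),len(q))
c=env.read_camera("scene"); cv2.imwrite("pics/end_scene.png",c["pixels"])
E
```

```text
t: 33.55
eef_pos: [618.0, 233.6, 179.9]
tcp_rot: [-1.572, 0.006, -3.141]
ft_force: [-0.1, -0.3, -0.1]
opening: 0.997
t: 34.55
eef_pos: [616.6, -46.2, 175.6]
tcp_rot: [-1.571, -0.001, -3.141]
ft_force: [-1.4, 0.6, 0.6]
opening: 1.0
t 34.55 pos [616.6 -46.2 175.6] rpy [-9.0020e+01 -6.0000e-02 -1.7999e+02] q6 1.39 open 1.0 F [-1.4  0.6  0.6]
tool shift m [-0.0004  0.0056 -0.0062]
red cap hue 1.0 off [ 0.7 -2.3 -0.3] range [31.8 31.7] 430
green cap hue 68.0 off [-0.3 -1.7 -0.4] range [31.7 31.8] 428
blue cap hue 109.0 off [-0.3 -1.6 -0.3] range [31.1 31.6] 423
yellow cap hue 25.0 off [-0.3 -1.2 -0.3] range [31.4 31.6] 419
```

View pics/end_top.png

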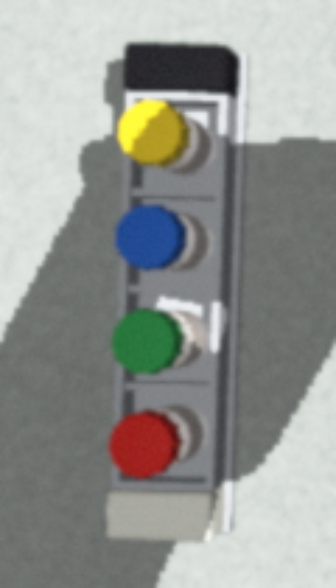

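View pics/end_scene.png

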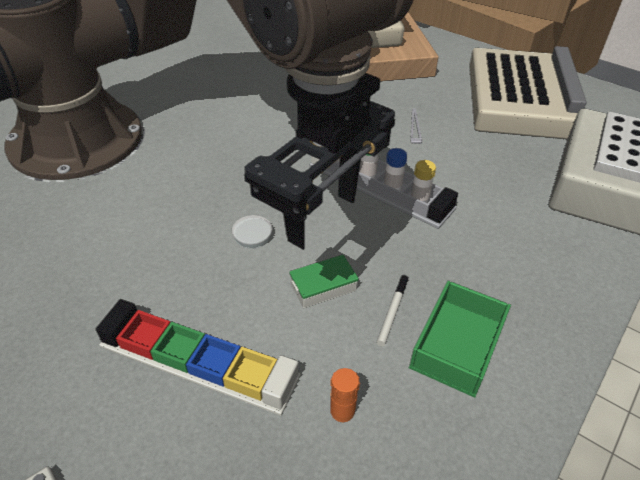

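All four caps stand within 2.5 mm of their well centres at the right height, in the order yellow (black end), blue, green, red. The rack is empty and the arm is clear. Handing in.

```bash
python3 -c "
from cell import env
print(env.job_done())"
```

```text
the job is handed in; nothing more can be done
None
```

All four vials are in the carrier in reverse order: yellow beside the black end, then blue, green, and red farthest away. I gripped each by the cap across the row and lowered it until the floor pushed back with about 5 N. I then released it and handed the job in with the arm clear, at about 35 s.

The final top-camera check put every cap within 1 mm of its well centre along the row and 2.3 mm across. Cap tops were within 0.5 mm of the expected 87 mm, so the vials stand upright on the well floors.

No check failed. In an early automatic colour search, the colour masks also caught the robot and other objects, so for the cap positions I used pixels read off the picture. The final scene view was partly blocked by the gripper (red and green hidden), so that check rests on the top view.

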